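Scan the coolant filter and hold its knurled cap home

TASK

Take the hand scanner out of its holder, aim it squarely at the barcode label on the coolant filter from about 8 cm away, keep it still for a second, and stand it back in its holder. Then turn the filter's knurled cap until its hidden keyways drop over the pins, push it fully home against its spring, and finish while still holding it down there with the fingers, ready for the clamp to be fitted. Leave everything else on the bench where it is.

Things in the scene. Friction and masses are not known exactly. Their poses are not given: they have to be found in the camera images.
- scanner: Grey stick scanner with a black head, about 180 g, standing head down in its holder. 132 mm tall; the head (lowest 40 mm) is 36 mm along x by 28 mm along y. Origin: centre of the window on its underside; z up along its length. It looks out along -z and reads a label squarely ahead of the window, centred within 15 mm, 50 to 120 mm away.
- scanner_grip (a point): A point inside the scanner's grey grip, on its long axis, 100 mm above the window (32 mm below the top). The grip is 33 mm along the scanner's x and 26 mm along its y.
- holder: Open-topped dark steel pocket fixed to the bench, to one side of the filter: 62 mm (x) by 54 mm (y) outside, 50 mm high, walls and floor 4 mm thick, opening 54 by 46 mm. Origin: centre of its underside, on the bench; z up. The scanner starts upright in it, axes parallel to the holder's, window on the pocket's floor.
- label: White barcode label on a 50 by 80 mm aluminium plate fixed to the filter, 125 mm to the left (filter's +y) of the cap's axis, sloping 0.5 rad from level to face up and towards the robot. Origin: centre of the printed face, 40 mm above the bench. z points squarely out of the face, y along its 80 mm length, level.
- cap: Round knurled aluminium cap, 51 mm diameter, 36 mm tall, closed on top, 220 g. Origin: centre of its underside; z up. Loose on an upright 28 mm spigot (about 1 mm play). Inside are three keyways a third of a turn apart; they meet the pins when it is turned clockwise seen from above by 0.4 to 1.25 rad (how far cannot be seen) (good to about 0.12 rad either way; at the edge it may catch, so turn a little on).
- pins (a point): The tops of the three hidden pins, on the spigot's axis 62 mm above the bench: the cap rides on them at the start, origin here, and cannot go down until its keyways line up. Lined up, it goes down 6 mm freely to a sprung disc, then 6 mm against the spring (5 N rising to 11 N; it pushes the cap back up when let go) to a hard stop.
- cap_home (a point): On the filter's axis, 50 mm above the bench: where the cap's origin is when the cap is fully home. Axes are the filter's: x away from the robot, y to the left (towards the label), z up. The bowl below is 88 mm in diameter. Within 150 mm of the axis nothing fixed to the filter stands higher than 60 mm, but the spigot inside the cap.
- parts_bin: Bystander, fixed: open cardboard-brown bin 100 by 90 mm, 50 mm high, on the other side of the filter from the holder. Origin: centre of its underside.
- spanner: Bystander, loose: Steel open-ended spanner, 170 mm long, lying along its x axis. Origin: on its underside.
- screwdriver: Bystander, loose: Screwdriver, 190 mm long, lying along its x axis. Origin: on its underside.
- oil_bottle: Bystander, loose: Upright white bottle with a black cap, 60 mm diameter, 150 mm tall. Origin: on its underside.
- tin: Bystander, loose: Upright plain steel tin, 68 mm diameter, 90 mm tall. Origin: on its underside.
- bearing_ring: Bystander, loose: Steel ring lying flat, 62 mm outside diameter, 18 mm high. Origin: on its underside.
- bush: Bystander, loose: Flanged brass bush standing on its 48 mm flange, 36 mm tall. Origin: on its underside.
Mind the look-alikes: they are no part of the job. What is meant by the scanner is not blue or pink, and is the larger of those in its own colour.

How it is judged:
By the outcome, as a careful person would: the job done as asked, in the order asked, and still so for the second after the job is handed in, while the arm keeps its last pose, push and grip.
It also fails if it takes over 67 s, if anything falls off the work surface, if the arm or the gripper's body presses on something with over 40 N, if the wrist force passes 120 N, or if a joint passes its speed limit or range.

ROBOT

A 7-joint arm with a two-finger parallel gripper is mounted at the origin on the work surface. World frame = base frame: x ahead of the robot, y to its left, z up, the work surface at z = 0. Lengths are in m, angles in rad, forces in N, time in s.
With the tool pointing down it reaches from about 0.4 to 0.925 m from the base axis. Payload 4.1 kg.
Tool frame: the origin (TCP) lies on the centre line of the jaws, within the pads' length; the fingertips stand 17 mm ahead of it and the grasp point (between the pads) lies 2 mm behind it (manip.tcp_to_tips is the distance from the TCP to the fingertips, in m); z points along the fingers, x is the direction in which the jaws open and shut, and the axes are right-handed (so a half turn about z gives the same grasp; the last joint's range is limited). The gripper opens to 85 mm and grips with 20 to 120 N. Pads are 22 mm wide; open, the fingers measure 114 mm over their backs; the gripper's body (76 mm by 85 mm) begins 54 mm behind the grasp point. The pads swing forward as they close: fully open they stand 13 mm farther back than shut.
Start: joints at [1.116, 0.398, 0.045, 1.537, -0.019, 1.207, -0.051], TCP at [0.226, -0.609, 0.248] pointing down, gripper open.
Joint ranges: [-2.82, 2.82], [-0.49, 2.23], [-1.37, 1.46], [0, 2.46], [-1.36, 4.5], [0.23, 2], [-2.94, 2.94]. Speed limits (rad/s): [2.57, 2.57, 3.14, 3.14, 3.14, 3.14, 3.14].

INTERFACE

Orientations are given as a 3x3 rotation matrix whose columns are the frame's x, y, z axes.
In Python, from plant import monitor, eyes, ticket, manip gives the robot as it stands.
- The arm moves only by the shell command python3 -m inch 'ROWS' [OPENING] [FORCE]. ROWS is JSON, a list that holds one entry, the list of rows, each a list of 6 numbers: the shift along the tool's x, y, z in units of 30 mm (1.0 is 30 mm), then the turn, a rotation vector about the tool's x, y, z in units of 6 degrees (1.0 is 6 degrees). In form: [[[x, y, z, rx, ry, rz], ...]]. A call has 1 to 5 rows; each row is the pose to reach, as a shift and turn from the pose measured when the call began, along the tool's axes at that moment; what a row does not reach only later rows make up. A row lasts 1/10 s, in which the tool goes at most 50 mm and 8.59 degrees, less where a joint would pass 70% of its speed; a pose out of reach is approached as far as the arm can. A call with a gripper value outside its range is refused whole. OPENING is the opening, from 0 (shut) to 1 (fully open), set as the call begins (- or left out, the last holds). The fingers move at their own pace and stop on an object; FORCE is the grip in N (left out, the last holds). Time passes only in rows, so rows that repeat a pose let the fingers close. It gives the time, the measured TCP pose, the force and the opening at its end, in the units of the state.
- monitor.get_obs(): the state, without advancing time (a new reading comes with each control period).
- eyes.camera(name): name is "side" or "top"; returns the picture (480x640x3 uint8, red, green, blue); there is no depth.
- eyes.camera_model(name): a dict with "fx", "fy", "cx", "cy" (pixels), "camera_from_world" (4x4, takes a point from world to camera coordinates). Camera axes: x right, y down, z forward; pixel columns grow to the right and rows downward; lengths in m; the calibration is good to about 2 mm. A picture is of the moment at which its call begins. camera_model takes no time and is no camera call.
- ticket.sign_off(): hands the job in, once; it reports no verdict.
The state is a dict: "clock": time; "joints": joint angles; "joint_vel": joint speeds; "effort": joint torques, N m; "tool_pos": TCP position; "ee_rot": TCP orientation; "ft_force": force on the tool from outside, world axes, zero at the start; "ft_torque": the same for the moment, N m; "width": finger opening in m.
Only numpy, scipy, OpenCV 4.12 (cv2) and the standard library are available. Lean on these libraries where they do the work, as an engineer would, in place of code of your own. Each camera call takes 0.05 s, during which the arm holds its last target. There are 200 camera calls.

## Working session

There is one attempt and no reset: what is moved stays moved. The work goes in short steps, Python scripts to look and compute and a shell command to move; the robot and the scene stay as the last step left them, time stands still between calls to the robot, and variables do not carry over. Pictures are saved under pics/ and viewed, about 8 in all and at most 12, crops included, and the job is handed in when it is done.

```bash
mkdir -p pics; ls
python3 - <<'E'
from plant import monitor, eyes, ticket, manip
import cv2,numpy as np
np.set_printoptions(precision=4,suppress=True)
print({k:np.round(v,3).tolist() for k,v in monitor.get_obs().items()})
for n in("side","top"):
    im=eyes.camera(n); cv2.imwrite(f"pics/{n}0.png",im[:,:,::-1]); m=eyes.camera_model(n)
    print(n,m["fx"],m["fy"],m["cx"],m["cy"]);T=np.array(m["camera_from_world"]);print(T, -T[:3,:3].T@T[:3,3])
E
```

```text
pics
{'clock': 0.0, 'joints': [1.116, 0.399, 0.045, 1.538, -0.019, 1.207, -0.051], 'joint_vel': [-0.002, -0.001, 0.0, 0.002, -0.001, 0.0, 0.0], 'effort': [0.0, -47.512, 1.365, -25.422, 0.011, 0.009, -0.0], 'tool_pos': [0.226, -0.609, 0.247], 'ee_rot': [[0.348, -0.937, -0.001], [-0.937, -0.348, 0.002], [-0.002, 0.0, -1.0]], 'ft_force': [-0.133, -0.282, -0.445], 'ft_torque': [-0.013, -0.026, -0.005], 'width': 0.085}
side 597.8374376916769 597.8374376916769 323.47499426306206 238.70601011562235
[[ 0.9924 -0.1212 -0.0229 -0.5483]
 [-0.0784 -0.4767 -0.8756  0.1138]
 [ 0.0952  0.8707 -0.4826  1.258 ]
 [ 0.      0.      0.      1.    ]] [ 0.4333 -1.1075  0.6942]
top 619.4657193171241 619.4657193171241 314.3634490866206 235.06892435629973
[[-0.028  -0.9991 -0.0309  0.023 ]
 [-0.9934  0.0312 -0.1107  0.5858]
 [ 0.1115  0.0276 -0.9934  1.3134]
 [ 0.      0.      0.      1.    ]] [ 0.4361 -0.0316  1.3702]
```

View pics/top0.png

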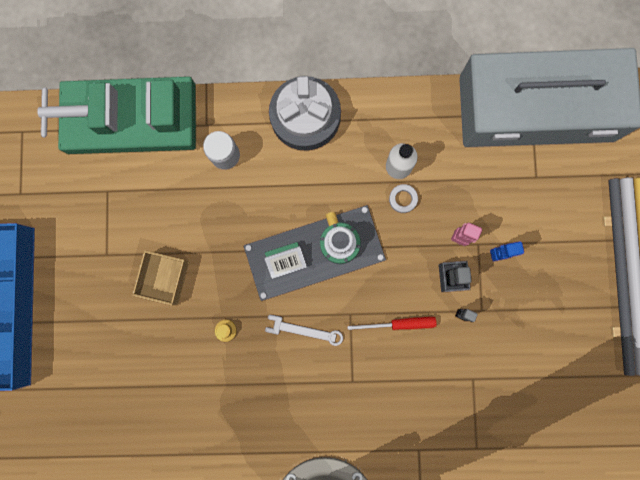

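View pics/side0.png

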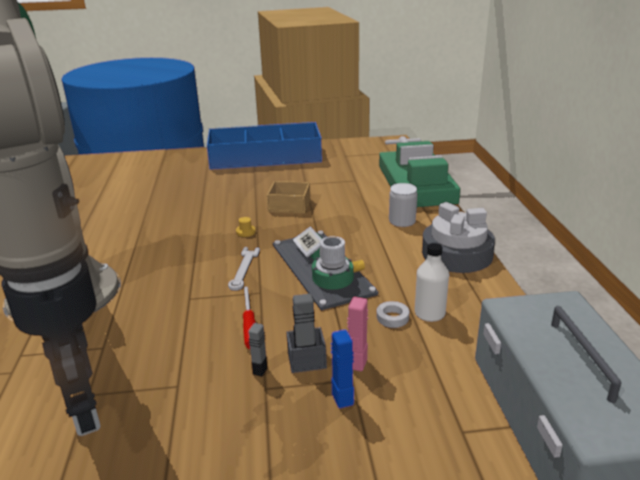

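Top view candidates for the scanner:
- Grey one in the dark holder: top (456,274), side (304,325).
- Small grey one: top (466,315), side (258,350).
- Blue one: top (507,251), side (343,370).
- Pink one: top (467,233), side (358,335).

I choose the larger grey one, standing in the holder. The filter cap is at top (341,240) and the label at top (286,262). Next is a close crop to confirm the choice and place the features.

Run:
```python
import cv2,numpy as np
t=cv2.imread("pics/top0.png");s=cv2.imread("pics/side0.png")
r=lambda a,k:cv2.resize(a,None,fx=k,fy=k,interpolation=cv2.INTER_CUBIC)
a=r(t[200:300,240:390],4)   # 600x400 
b=r(t[245:305,430:480],5)   # 250x300
c=r(s[285:375,280:330],3)   # side holder 150x270
d=r(s[220:300,270:380],3)
out=np.zeros((600,800,3),np.uint8)
b=r(t[245:305,430:480],4)
out[:400,:600]=r(t[205:305,240:390],4); out[:240,600:800]=b
out[250:520,620:770]=c; out[405:595,:330]=r(s[225:288,270:380],3)[:190] if False else cv2.resize(s[225:288,270:380],(330,190))
cv2.imwrite("pics/crop1.png",out)
```

```text
(no output)
```

View pics/crop1.png

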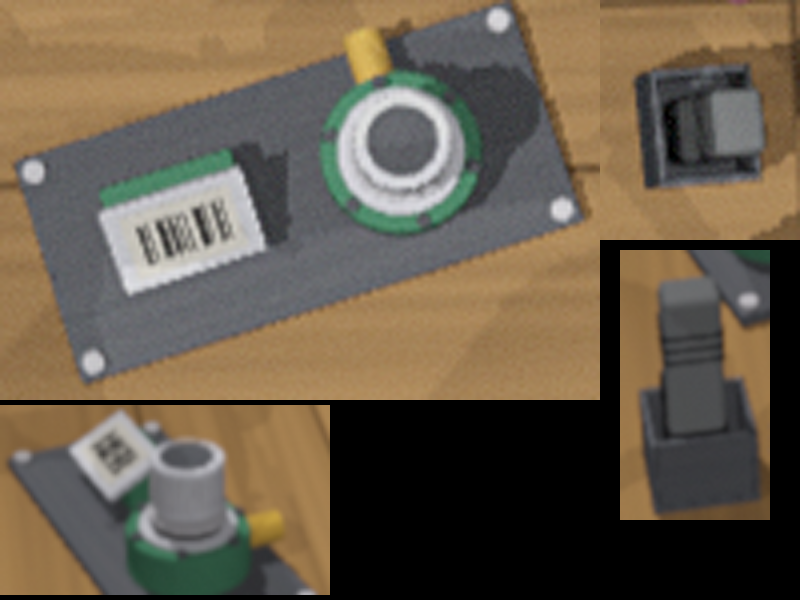

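The crop confirms the choice: the large grey stick stands in the dark pocket, with its top at top-view px (464,276). The cap top is at about (340.8,240), and the white label quad is at about (285,262). Next I measure these points.

```bash
cat > h.py <<'E'
import numpy as np, cv2
from scipy.spatial.transform import Rotation as R
from plant import monitor, eyes, ticket, manip
np.set_printoptions(precision=4,suppress=True)
def ray(n,p):
    m=eyes.camera_model(n);T=np.array(m["camera_from_world"])
    d=np.array([(p[0]-m["cx"])/m["fx"],(p[1]-m["cy"])/m["fy"],1.]);return -T[:3,:3].T@T[:3,3],T[:3,:3].T@d
def plane(n,p,z):
    c,d=ray(n,p);return c+d*(z-c[2])/d[2]
def tri(pt,ps):
    (a,u),(b,v)=ray("top",pt),ray("side",ps)
    s=np.linalg.lstsq(np.c_[u,-v],b-a,rcond=None)[0];P,Q=a+u*s[0],b+v*s[1]
    return (P+Q)/2,np.linalg.norm(P-Q)
def proj(n,P):
    m=eyes.camera_model(n);T=np.array(m["camera_from_world"]);q=T[:3,:3]@P+T[:3,3]
    return np.array([m["fx"]*q[0]/q[2]+m["cx"],m["fy"]*q[1]/q[2]+m["cy"]])
def units(P,Rt):
    o=monitor.get_obs();R0=np.array(o["ee_rot"])
    return R0.T@(np.array(P)-o["tool_pos"])/.03, np.degrees(R.from_matrix(R0.T@Rt).as_rotvec())/6
def down(yaw): # tool z down, tool x at yaw
    c,s=np.cos(yaw),np.sin(yaw);return np.array([[c,s,0],[s,-c,0],[0,0,-1.]])
E
python3 - <<'E'
from h import *
t=cv2.imread("pics/top0.png").astype(int);s=cv2.imread("pics/side0.png").astype(int)
def white(im,x0,y0,x1,y1,th):
    m=np.zeros(im.shape[:2],np.uint8);c=im[y0:y1,x0:x1];m[y0:y1,x0:x1]=((c.min(2)>th)&(c.max(2)-c.min(2)<40))*255;return m
def big(m):
    return max(cv2.findContours(m,cv2.RETR_EXTERNAL,cv2.CHAIN_APPROX_NONE)[0],key=cv2.contourArea)
# label
lt=big(white(t,255,235,312,285,140));r=cv2.minAreaRect(lt);print("label top",r)
ls=big(white(s,290,222,324,262,120));print("label side",cv2.minAreaRect(ls))
print("label plane .04",plane("top",r[0],.04),"tri",tri(r[0],cv2.minAreaRect(ls)[0]))
print("label corners",[plane("top",p,.04)[:2] for p in cv2.boxPoints(r)])
# cap
c=big(white(t,315,215,372,268,150));print("white ring",cv2.minEnclosingCircle(c),cv2.contourArea(c))
# dark disc within ring
m=np.zeros(t.shape[:2],np.uint8);m[218:262,320:362]=(t[218:262,320:362].max(2)<135)*255
for k in cv2.findContours(m,cv2.RETR_CCOMP,cv2.CHAIN_APPROX_NONE)[0]:
    if cv2.contourArea(k)>60:print("dark",cv2.minEnclosingCircle(k))
for name,p in dict(cap=(340.75,240)).items(): print(name,plane("top",p,.098))
bolts=np.array([(248.5,248),(364.5,210.),(380.5,257.5),(263.3,295.5)])
B=np.array([plane("top",b,.01)[:2] for b in bolts]);print("bolts",B,"yaws of filter y",[np.degrees(np.arctan2(*d[::-1])) for d in (B[0]-B[1],B[3]-B[2])],[np.degrees(np.arctan2(*d[::-1])) for d in (B[1]-B[2],B[0]-B[3])])
print("scanner top",plane("top",(464,275.75),.136))
H=np.array([(656,72),(748,65),(764,178),(660,185.)]);H=(H-[600,0])/4+[430,245]
W=np.array([plane("top",p,.05)[:2] for p in H]);print("holder rim",W,W.mean(0),[np.linalg.norm(W[i]-W[i-1]) for i in range(4)])
sp=np.array([690-620,290-250])/3+[280,285];print("tri scanner top",sp,tri((464,275.75),sp))
P=plane("top",(340.75,240),.098);print("cap proj side",proj("side",P),proj("side",P-[0,0,.036]))
for n,p,z in(("small",(466,315),.05),("blue",(507,251),.06),("pink",(467,233),.06),("bottle",(405,151),.15)):print(n,plane("top",p,z))
E
```

```text
label top ((285.1000061035156, 262.29998779296875), (22.135942459106445, 37.31487274169922), 71.56504821777344)
label side ((309.5135192871094, 241.41893005371094), (24.760746002197266, 25.9232234954834), 54.462318420410156)
label plane .04 [0.5284 0.0701 0.04  ] tri (array([0.5294, 0.0702, 0.0373]), np.float64(0.0015818296364583809))
label corners [array([0.5397, 0.1157]), array([0.5629, 0.0385]), array([0.5171, 0.0246]), array([0.494 , 0.1014])]
white ring ((339.6504821777344, 242.41262817382812), 15.873114585876465) 731.5
dark ((340.0, 239.76922607421875), 8.470372200012207)
dark ((349.0, 239.5), 24.622243881225586)
dark ((327.0, 240.02325439453125), 22.113983154296875)
cap [ 0.567  -0.0504  0.098 ]
bolts [[ 0.5646  0.1527]
 [ 0.6411 -0.1064]
 [ 0.5347 -0.1375]
 [ 0.459   0.1219]] yaws of filter y [np.float64(106.45721440701286), np.float64(106.25998874217758)] [np.float64(16.304549123411583), np.float64(16.301447035509764)]
scanner top [ 0.4845 -0.2908  0.136 ]
holder rim [[ 0.5161 -0.2682]
 [ 0.5183 -0.3168]
 [ 0.4585 -0.3219]
 [ 0.4564 -0.2673]] [ 0.4873 -0.2936] [np.float64(0.05969058167169777), np.float64(0.048671808259041965), np.float64(0.06004115375099332), np.float64(0.05469316585250152)]
tri scanner top [303.3333 298.3333] (array([ 0.4855, -0.2915,  0.1328]), np.float64(0.0019104477209005777))
cap proj side [332.3792 242.4401] [332.6515 257.6071]
small [ 0.4055 -0.3085  0.05  ]
blue [ 0.5367 -0.3993  0.06  ]
pink [ 0.5774 -0.318   0.06  ]
bottle [ 0.7368 -0.1841  0.15  ]
```

```bash
python3 -m inch '[[[-6.92,-11.77,0.6,0,0,2.9],[-6.92,-11.77,0.6,0,0,2.9],[-6.92,-11.77,0.6,0,0,2.9],[-6.92,-11.77,0.6,0,0,2.9],[-6.92,-11.77,0.6,0,0,2.9]]]' 1 60
python3 - <<'E'
from h import *
print(units([.485,-.291,.22],down(np.radians(-87))),monitor.get_obs()["joints"])
E
```

```text
clock: 0.6
tool_pos: [0.384, -0.4144, 0.2366]
ee_rot: [[0.052, -0.999, -0.001], [-0.999, -0.052, 0.002], [-0.002, 0.001, -1.0]]
ft_force: [1.4, 0.0, 0.2]
width: 0.0854
(array([-3.9309, -3.5762,  0.5589]), array([ 0.0096,  0.0189, -0.003 ])) [ 0.7561  0.2576 -0.0096  1.7564  0.002   1.1298 -0.7729]
```

```bash
python3 -m inch '[[[-3.93,-3.58,0.56,0,0,0],[-3.93,-3.58,0.56,0,0,0],[-3.93,-3.58,0.56,0,0,0],[-3.93,-3.58,0.56,0,0,0],[-3.93,-3.58,0.56,0,0,0]]]'
python3 - <<'E'
from h import *
print(units([.485,-.291,.104],down(np.radians(-87))),monitor.get_obs()["joints"])
im=eyes.camera("top");s=eyes.camera("side")
a=cv2.resize(im[200:340,390:530],(400,400));b=cv2.resize(s[200:400,220:420],(400,400))
cv2.imwrite("pics/c2.png",np.hstack([a,b])[:,:,::-1])
E
```

```text
clock: 1.1
tool_pos: [0.4865, -0.2881, 0.2193]
ee_rot: [[0.058, -0.998, -0.002], [-0.998, -0.058, 0.003], [-0.003, 0.002, -1.0]]
ft_force: [-0.6, -1.1, -1.0]
width: 0.0856
(array([0.1082, 0.0503, 3.8423]), array([0.0153, 0.0332, 0.0539])) [ 0.5437  0.2754 -0.1011  1.7732  0.0283  1.0976 -1.0793]
```

View pics/c2.png

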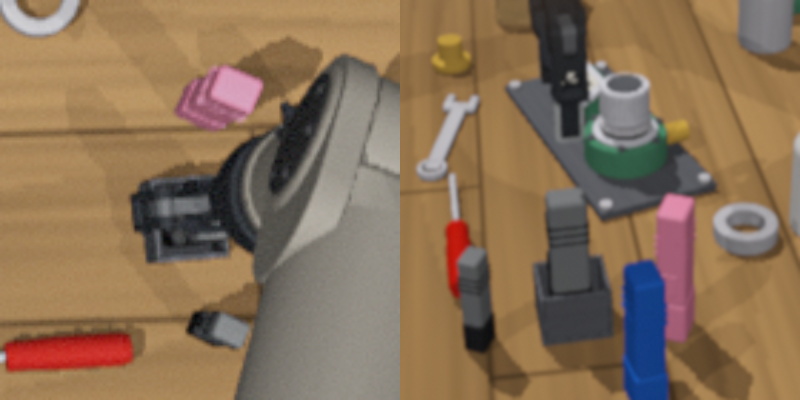

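The jaws are in line with the scanner: the side-view fingertip is at about (305,267) and the scanner top below it at (303,297). I'll descend and grip.

```bash
python3 -m inch '[[[0.11,0.05,1.2,0,0,0],[0.11,0.05,2.4,0,0,0],[0.11,0.05,3.4,0,0,0],[0.11,0.05,3.86,0,0,0],[0.11,0.05,3.86,0,0,0]]]'
python3 -m inch '[[[0,0,0,0,0,0],[0,0,0,0,0,0],[0,0,0,0,0,0],[0,0,0,0,0,0],[0,0,0,0,0,0]]]' 0 60
python3 - <<'E'
from h import *
o=monitor.get_obs();print(o["width"],o["ft_force"],o["joints"],o["tool_pos"])
E
```

```text
clock: 1.7
tool_pos: [0.4799, -0.297, 0.1022]
ee_rot: [[0.047, -0.999, -0.007], [-0.999, -0.047, 0.002], [-0.002, 0.006, -1.0]]
ft_force: [0.6, 0.3, 0.4]
width: 0.0853
clock: 2.2
tool_pos: [0.4804, -0.2969, 0.103]
ee_rot: [[0.048, -0.999, -0.005], [-0.999, -0.048, 0.002], [-0.002, 0.005, -1.0]]
ft_force: [-0.6, 0.8, 3.1]
width: 0.0259
0.025887753373619274 [-0.5713  0.8408  3.1389] [ 0.5506  0.4044 -0.0912  1.8822  0.0483  0.8627 -1.088 ] [ 0.4804 -0.2969  0.103 ]
```

```bash
python3 -m inch '[[[0,0,-0.8,0,0,0],[0,0,-1.8,0,0,0],[0,0,-2.8,0,0,0],[0,0,-3.8,0,0,0],[0,0,-3.8,0,0,0]]]'
python3 - <<'E'
from h import *
from scipy.optimize import least_squares
D=[(.3987,1.9367,.6496,.2473),(.4044,2.2866,.5648,.103),(.2754,2.0486,.5654,.2193)]
o=monitor.get_obs();q=o["joints"];D.append((q[1],q[1]+q[3],np.hypot(*o["tool_pos"][:2]),o["tool_pos"][2]))
A=[];b=[]
for a,c,r,z in D: A+=[[1,0,np.sin(a),np.sin(c)],[0,1,np.cos(a),np.cos(c)]];b+=[r,z]
x,res,_,_=np.linalg.lstsq(np.array(A),np.array(b),rcond=None);print("r0,h-L3,L1,L2",x,res)
y=np.array([np.cos(np.radians(106.35)),np.sin(np.radians(106.35)),0]);xf=np.array([y[1],-y[0],0])
n=np.cos(.5)*np.array([0,0,1])-np.sin(.5)*xf
L=np.array([.5284,.0701,.04])
R0=np.array(o["ee_rot"]); Rt=R.align_vectors([-n],[R0[:,2]])[0].as_matrix()@R0
ax=np.cross(R0[:,2],-n);Rt=R.from_rotvec(ax/np.linalg.norm(ax)*np.arccos(R0[:,2]@-n)).as_matrix()@R0
print(n,units(L+.18*n,Rt),o["tool_pos"],o["ft_force"],o["width"])
E
```

```text
clock: 2.7
tool_pos: [0.4835, -0.2984, 0.2215]
ee_rot: [[0.048, -0.999, 0.002], [-0.999, -0.048, -0.003], [0.003, -0.002, -1.0]]
ft_force: [0.6, -0.5, -1.2]
width: 0.0257
r0,h-L3,L1,L2 [-0.002  -0.0578  0.5182  0.4816] [0.]
[-0.46   -0.135   0.8776] (array([-11.524 ,   0.7167,   0.7521]), array([ 4.619 , -1.1476, -0.    ])) [ 0.4835 -0.2984  0.2215] [ 0.602  -0.4913 -1.2352] 0.02568705334373817
```

```bash
python3 -m inch '[[[-1.2,0,0,0,0,0],[-2.6,0.1,0,0.6,-0.1,0],[-4.0,0.2,0.1,1.2,-0.3,0],[-5.4,0.3,0.2,1.8,-0.4,0],[-6.8,0.4,0.3,2.4,-0.6,0]]]'
cat >> h.py <<'E'
y=np.array([np.cos(np.radians(106.35)),np.sin(np.radians(106.35)),0]);xf=np.array([y[1],-y[0],0])
n=np.cos(.5)*np.array([0,0,1])-np.sin(.5)*xf
L=np.array([.5284,.0701,.04])
def lab(d=.18):
    o=monitor.get_obs();R0=np.array(o["ee_rot"]);z=R0[:,2]
    ax=np.cross(z,-n);Rt=R.from_rotvec(ax/np.linalg.norm(ax)*np.arccos(min(1,z@-n))).as_matrix()@R0
    print(*units(L+d*n,Rt));u=np.array(o["tool_pos"])+(.1)*z
    print("pos",o["tool_pos"],"q",o["joints"],"w",o["width"]);t=(L-u)@n/(z@n);print("aim miss on label mm",(u+t*z-L)*1000,"dist",t,"angle deg",np.degrees(np.arccos(min(1,z@-n))))
E
python3 -c "from h import *;lab()"
```

```text
clock: 3.2
tool_pos: [0.4605, -0.0933, 0.2108]
ee_rot: [[0.056, -0.967, 0.248], [-0.997, -0.039, 0.073], [-0.06, -0.251, -0.966]]
ft_force: [0.4, 0.8, -1.7]
width: 0.0254
[-4.6226  0.4074  0.6251] [ 2.2138 -0.5368 -0.    ]
pos [ 0.4605 -0.0933  0.2108] q [ 0.4238 -0.0035 -0.2332  2.1471 -0.1715  0.7716 -1.2222] w 0.025417438271616324
aim miss on label mm [ -15.9838 -148.2211  -31.1733] dist 0.10905763718341702 angle deg 13.667714195901294
```

```bash
python3 -m inch '[[[-1.4,0.1,0.2,0.6,-0.1,0],[-2.8,0.2,0.4,1.2,-0.3,0],[-4.0,0.3,0.5,1.8,-0.5,0],[-4.6,0.4,0.6,2.2,-0.5,0],[-4.6,0.4,0.6,2.2,-0.5,0]]]'
python3 -m inch '[[[0,0,0,0,0,0],[0,0,0,0,0,0]]]'
python3 -c "from h import *;lab()"
```

```text
clock: 3.7
tool_pos: [0.4419, 0.0472, 0.1961]
ee_rot: [[0.08, -0.887, 0.454], [-0.991, -0.021, 0.132], [-0.108, -0.46, -0.881]]
ft_force: [-0.2, -0.4, -1.7]
width: 0.0252
clock: 3.9
tool_pos: [0.4417, 0.0465, 0.1957]
ee_rot: [[0.079, -0.888, 0.453], [-0.991, -0.02, 0.132], [-0.108, -0.459, -0.882]]
ft_force: [-0.7, 0.4, -1.8]
width: 0.0253
[ 0.0242 -0.15   -0.0117] [ 0.0819 -0.0269 -0.    ]
pos [0.4417 0.0465 0.1957] q [ 0.2856 -0.1527 -0.4006  2.3833 -0.3245  0.4313 -1.3805] w 0.02529616519117757
aim miss on label mm [-5.3612  0.0999 -2.795 ] dist 0.07969317040145953 angle deg 0.5169996630176337
```

Run:
```python
from h import *
im=eyes.camera("top");s=eyes.camera("side")
cv2.imwrite("pics/c3.png",np.hstack([cv2.resize(im[195:315,225:345],(400,400)),cv2.resize(s[150:310,230:390],(400,400))])[:,:,::-1])
o=monitor.get_obs();z=np.array(o["ee_rot"])[:,2];p=np.array(o["tool_pos"])
for k in(-.03,.06,.1):print(k,proj("top",p+k*z),proj("side",p+k*z))
print(proj("side",L))
```

```text
-0.03 [293.6311 309.1579] [258.7465 173.0588]
0.06 [289.7119 288.1959] [280.5024 204.0274]
0.1 [288.1368 279.7715] [289.6095 216.991 ]
[308.7048 240.4729]
```

View pics/c3.png

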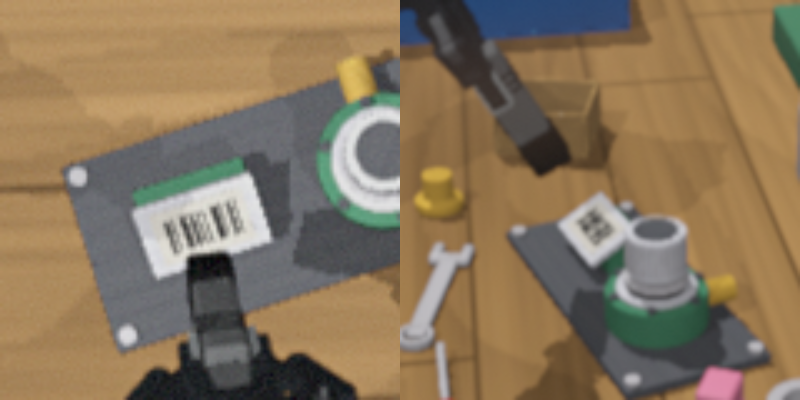

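The view agrees with the aim. The window centre is at side (290,215), against (289.6,217) predicted, the axis points at the label, and the residual is a few mm. Now hold still.

```bash
python3 -m inch '[[[0,-0.08,0,0.08,0,0],[0,-0.08,0,0.08,0,0],[0,-0.08,0,0.08,0,0],[0,-0.08,0,0.08,0,0],[0,-0.08,0,0.08,0,0]]]' >/dev/null
for i in 1 2 3; do python3 -m inch '[[[0,0,0,0,0,0],[0,0,0,0,0,0],[0,0,0,0,0,0],[0,0,0,0,0,0],[0,0,0,0,0,0]]]'|grep -E "clock|tool_pos"; done
python3 - <<'E'
from h import *
lab()
G=np.array([[.048,-.9988,0],[-.9988,-.048,0],[0,0,-1.]])
print(units([.482,-.297,.2215],G))
E
```

```text
clock: 5.0
tool_pos: [0.4446, 0.0463, 0.1973]
clock: 5.5
tool_pos: [0.4446, 0.0463, 0.1973]
clock: 6.0
tool_pos: [0.4446, 0.0463, 0.1973]
[ 0.0171 -0.0401 -0.0062] [-0.012  -0.0286  0.    ]
pos [0.4446 0.0463 0.1973] q [ 0.2848 -0.1528 -0.3993  2.3829 -0.3284  0.4222 -1.3772] w 0.025135349588917385
aim miss on label mm [-0.8619 -0.0441 -0.4586] dist 0.07981274683236414 angle deg 0.18620024501314897
(array([11.3515, -1.2704, -1.643 ]), array([-4.655 ,  1.0854,  0.0296]))
```

```bash
python3 -m inch '[[[1.2,-0.1,-0.4,-0.5,0.1,0],[2.6,-0.2,-0.7,-1.2,0.3,0],[4.0,-0.4,-0.9,-1.9,0.5,0],[5.4,-0.6,-1.1,-2.6,0.6,0],[6.8,-0.8,-1.3,-3.2,0.8,0]]]' | grep tool_pos
cat >> h.py <<'E'
G=np.array([[.048,-.9988,0],[-.9988,-.048,0],[0,0,-1.]])
def ret(z,x=.482,y=-.297):
    o=monitor.get_obs();print(*units([x,y,z],G),o["tool_pos"],o["ft_force"],o["width"])
E
python3 -c "from h import *;ret(.2215)"
```

```text
tool_pos: [0.4643, -0.1629, 0.2212]
[ 4.4917 -0.3776 -0.0786] [-1.4438  0.2692  0.0082] [ 0.4643 -0.1629  0.2212] [ 0.7366  0.4349 -1.581 ] 0.02527449644355245
```

```bash
python3 -m inch '[[[1.3,-0.1,0,-0.5,0.1,0],[2.7,-0.2,0,-1,0.2,0],[3.9,-0.4,0,-1.4,0.3,0],[4.5,-0.4,-0.1,-1.4,0.3,0],[4.5,-0.4,-0.1,-1.4,0.3,0]]]' | grep tool_pos
python3 -m inch '[[[0,0,0,0,0,0],[0,0,0,0,0,0],[0,0,0,0,0,0]]]' | grep tool_pos
python3 - <<'E'
from h import *
ret(.15);ret(.1055)
im=eyes.camera("top");s=eyes.camera("side")
cv2.imwrite("pics/c4.png",np.hstack([cv2.resize(im[220:320,400:500],(400,400)),cv2.resize(s[250:390,240:380],(400,400))])[:,:,::-1])
o=monitor.get_obs();z=np.array(o["ee_rot"])[:,2];p=np.array(o["tool_pos"]);print(proj("side",p+.1*z),proj("side",[.4873,-.2936,.05]))
E
```

```text
tool_pos: [0.4825, -0.3009, 0.2219]
tool_pos: [0.4825, -0.2995, 0.2219]
[-0.0947  0.0254  2.3973] [-0.0469 -0.0431 -0.0258] [ 0.4825 -0.2995  0.2219] [ 0.1223  0.1896 -1.5463] 0.025105140044672552
[-0.1014  0.0327  3.8806] [-0.0469 -0.0431 -0.0258] [ 0.4825 -0.2995  0.2219] [ 0.1223  0.1896 -1.5463] 0.025105140044672552
[302.0358 306.9375] [305.7991 338.963 ]
```

View pics/c4.png

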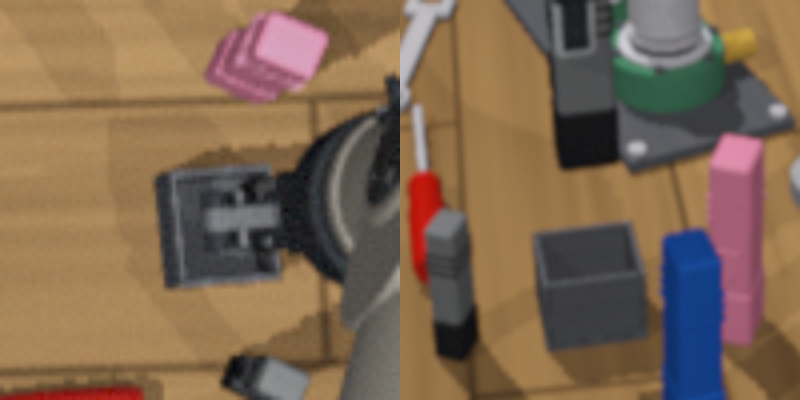

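The empty pocket's rim is visible in the side view, with corners at about (287,333), (320,328), (326,347) and (289,352). The head's front bottom edge runs from (296,308) to (316,306). I'll compare the two before lowering.

Run:
```python
from h import *
H=[plane("side",p,.05)[:2] for p in [(286.9,332.6),(319.5,328.4),(325.8,347.3),(289,352.2)]]
H=np.array(H);print("rim side",H,H.mean(0))
T=np.array([(168,175),(272,167),(282,274),(175,285)])/4+[400,220]
W=np.array([plane("top",p,.05)[:2] for p in T]);print("rim top",W,W.mean(0))
o=monitor.get_obs();R0=np.array(o["ee_rot"]);p=np.array(o["tool_pos"])
for dx in(-.018,.018):
    q=p+.1*R0[:,2]-dx*R0[:,1]+.014*R0[:,0];print(q,proj("side",q))
hz=p[2]-.1
print("measured bottom edge",plane("side",(296,308.4),hz),plane("side",(316.3,306),hz))
```

```text
rim side [[ 0.4564 -0.2711]
 [ 0.5139 -0.2679]
 [ 0.5184 -0.3208]
 [ 0.4563 -0.3243]] [ 0.4863 -0.296 ]
rim top [[ 0.5146 -0.2639]
 [ 0.5172 -0.3189]
 [ 0.4606 -0.321 ]
 [ 0.4564 -0.2646]] [ 0.4872 -0.2921]
[ 0.4658 -0.3151  0.122 ] [292.1989 313.1633]
[ 0.5017 -0.3135  0.1222] [314.137  310.4966]
measured bottom edge [ 0.4729 -0.3029  0.122 ] [ 0.5066 -0.3013  0.122 ]
```

```bash
python3 -m inch '[[[-0.09,0.05,0.3,-0.05,-0.04,0],[-0.09,0.05,0.9,-0.05,-0.04,0],[-0.09,0.05,1.6,-0.05,-0.04,0],[-0.09,0.05,2.1,-0.05,-0.04,0],[-0.09,0.05,2.1,-0.05,-0.04,0]]]' | grep -E "pos|force"
python3 -c "from h import *;ret(.105,.4806)"
```

```text
tool_pos: [0.4794, -0.2959, 0.1562]
ft_force: [0.3, -0.4, -2.3]
[ 0.0438 -0.0474  1.7066] [ 0.05    0.0261 -0.0215] [ 0.4794 -0.2959  0.1562] [ 0.2904 -0.3665 -2.3191] 0.025593383717401833
```

```bash
python3 -m inch '[[[0.03,-0.03,0.5,0.05,0,0],[0.03,-0.03,1.0,0.05,0,0],[0.03,-0.03,1.4,0.05,0,0],[0.03,-0.03,1.7,0.05,0,0],[0.03,-0.03,1.7,0.05,0,0]]]' | grep -E "pos|force"
python3 -m inch '[[[0,0,0,0,0,0],[0,0,0,0,0,0]]]' | grep -E "pos|force"
python3 -c "from h import *;ret(.103,.4806)"
```

```text
tool_pos: [0.4794, -0.2962, 0.1042]
ft_force: [-0.1, 0.5, -1.6]
tool_pos: [0.4799, -0.2963, 0.1049]
ft_force: [0.4, -0.6, -1.4]
[ 0.0242 -0.021   0.0621] [ 0.0072  0.0318 -0.0193] [ 0.4799 -0.2963  0.1049] [ 0.3872 -0.5823 -1.3864] 0.0252748197290584
```

Lower the last 2 mm until it touches, then release.

```bash
python3 -m inch '[[[0,0,0.05,0,0,0],[0,0,0.08,0,0,0],[0,0,0.1,0,0,0]]]' | grep -E "pos|force"
python3 -c "from h import *;ret(.103,.4806)"
```

```text
tool_pos: [0.4805, -0.2965, 0.1029]
ft_force: [-1.7, 0.7, 7.8]
[ 0.0152 -0.003  -0.0024] [-0.0028  0.0259 -0.0197] [ 0.4805 -0.2965  0.1029] [-1.6572  0.7289  7.8421] 0.02552288220326165
```

```bash
python3 -m inch '[[[0,0,0,0,0,0],[0,0,0,0,0,0],[0,0,0,0,0,0],[0,0,0,0,0,0],[0,0,0,0,0,0]]]' 1 | grep -E "width|force"
python3 -m inch '[[[0,0,-0.6,0,0,0],[0,0,-1.6,0,0,0],[0,0,-2.8,0,0,0],[0,0,-3.6,0,0,0],[0,0,-3.6,0,0,0]]]' | grep -E "width|pos"
python3 - <<'E'
from h import *
im=eyes.camera("top");s=eyes.camera("side")
cv2.imwrite("pics/c5.png",np.hstack([cv2.resize(im[200:320,260:500],(400,200)),cv2.resize(s[250:390,240:380],(200,200))])[:,:,::-1])
for yaw in (16.35,106.35,-73.65,-43,-33,-87): print(yaw,*units([.566,-.05,.2],down(np.radians(yaw))))
print(monitor.get_obs()["joints"])
E
```

```text
ft_force: [-0.1, 0.1, -0.4]
width: 0.0851
tool_pos: [0.4827, -0.2981, 0.2149]
width: 0.0853
16.35 [-8.0876 -3.2276  0.3876] [ -0.0255   0.0112 -17.2866]
106.35 [-8.0876 -3.2276  0.3876] [ 0.033   0.0128 27.7134]
-73.65 [-8.0876 -3.2276  0.3876] [-0.0088  0.0226 -2.2866]
-43 [-8.0876 -3.2276  0.3876] [-0.0148  0.02   -7.3949]
-33 [-8.0876 -3.2276  0.3876] [-0.0167  0.0188 -9.0616]
-87 [-8.0876 -3.2276  0.3876] [-0.0061  0.0234 -0.0616]
[ 0.5451  0.2799 -0.0798  1.7866  0.0222  1.0767 -1.0671]
```

View pics/c5.png

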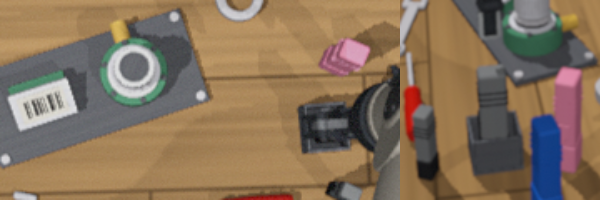

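The scanner stands upright in its pocket. In the side crop it looks the same as at the start, and the jaws are clear. Now go to the cap.

```bash
python3 -m inch '[[[-1.3,-0.5,0,0,0,-1],[-2.8,-1.1,0.1,0,0,-2.4],[-4.3,-1.7,0.1,0,0,-3.8],[-5.8,-2.3,0.2,0,0,-5.2],[-7.0,-2.8,0.3,0,0,-6.4]]]' | grep -E "pos"
python3 -c "
from h import *
print(*units([.566,-.05,.16],down(np.radians(-43))))"
```

```text
tool_pos: [0.5542, -0.0798, 0.2009]
[-0.4779 -0.9495  1.3664] [-0.0128  0.0394 -0.9197]
```

```bash
python3 -m inch '[[[-0.48,-0.95,0.4,0,0,-0.9],[-0.48,-0.95,0.9,0,0,-0.9],[-0.48,-0.95,1.37,0,0,-0.9],[-0.48,-0.95,1.37,0,0,-0.9],[-0.48,-0.95,1.37,0,0,-0.9]]]' | grep -E "pos"
python3 -m inch '[[[0,0,0,0,0,0],[0,0,0,0,0,0]]]' | grep -E "pos"
python3 -c "
from h import *
print(*units([.566,-.05,.092],down(np.radians(-43))))
im=eyes.camera('top');s=eyes.camera('side')
cv2.imwrite('pics/c6.png',np.hstack([cv2.resize(im[190:290,290:390],(400,400)),cv2.resize(s[180:310,265:395],(400,400))])[:,:,::-1])
o=monitor.get_obs();print(proj('top',np.array(o['tool_pos'])),proj('side',np.array([.566,-.05,.098])),proj('side',np.array(o['tool_pos'])+[0,0,-.017]))"
```

```text
tool_pos: [0.5651, -0.0517, 0.159]
tool_pos: [0.5654, -0.0529, 0.1596]
[-0.0433 -0.0858  2.2544] [ 0.0001  0.0379 -0.067 ]
[342.1052 237.5331] [331.8903 242.3833] [331.3888 223.5274]
```

View pics/c6.png

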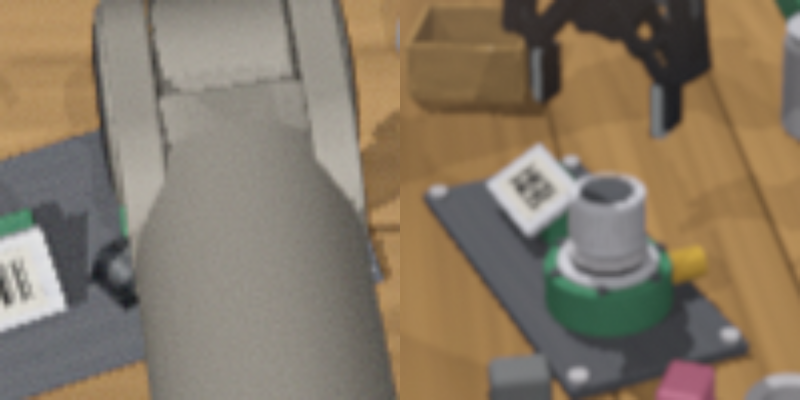

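The side view shows the fingers straddling the cap: tips at columns of about (312,350), midpoint 331, against cap centre 332. Descend and close gently.

```bash
python3 -m inch '[[[-0.04,-0.08,0.7,0,0.04,0],[-0.04,-0.08,1.4,0,0.04,0],[-0.04,-0.08,2.0,0,0.04,0],[-0.04,-0.08,2.25,0,0.04,0],[-0.04,-0.08,2.25,0,0.04,0]]]' | grep -E "pos|force"
python3 -m inch '[[[0,0,0,0,0,0],[0,0,0,0,0,0],[0,0,0,0,0,0],[0,0,0,0,0,0],[0,0,0,0,0,0]]]' 0 30
python3 -c "
from h import *
o=monitor.get_obs();R0=np.array(o['ee_rot']);print('tool force',R0.T@o['ft_force'],'torque',R0.T@o['ft_torque'],o['joints'])
print(*units([.566,-.05,.092],down(np.radians(-43))))"
```

```text
tool_pos: [0.5654, -0.0495, 0.0914]
ft_force: [-1.2, -0.0, 0.1]
clock: 12.3
tool_pos: [0.5661, -0.0496, 0.0926]
ee_rot: [[0.727, -0.687, 0.0], [-0.687, -0.727, 0.0], [0.0, -0.0, -1.0]]
ft_force: [-0.9, -0.3, 5.6]
width: 0.0492
tool force [-0.4944  0.8263 -5.6329] torque [-0.149  -0.1764  0.0351] [ 0.2589  0.4335 -0.3092  1.8802  0.1704  0.8531 -0.8926]
[0.0061 0.0132 0.0214] [-0.002  -0.0014 -0.059 ]
```

```bash
cat >> h.py <<'E'
def st():
    o=monitor.get_obs();R0=np.array(o['ee_rot']);print('t',o['clock'],'pos',o['tool_pos'],'F',R0.T@o['ft_force'],'M',R0.T@o['ft_torque'],'yaw',np.degrees(np.arctan2(R0[1,0],R0[0,0])),'w',o['width'],'j7',o['joints'][6])
E
python3 -m inch '[[[0,0,0.05,0,0,0.6],[0,0,0.1,0,0,1.3],[0,0,0.1,0,0,2.0],[0,0,0.1,0,0,2.7],[0,0,0.1,0,0,3.3]]]' 0 60 | grep -E "pos|force|width"
python3 -c "from h import *;st()"
```

```text
tool_pos: [0.5679, -0.0507, 0.0925]
ft_force: [-2.3, -2.1, 13.6]
width: 0.0481
t 12.8 pos [ 0.5679 -0.0507  0.0925] F [  0.9515   2.9466 -13.6   ] M [-0.8304  0.001  -0.1831] yaw -63.30836099171368 w 0.048068642191353365 j7 -1.2046730020546852
```

```bash
python3 -m inch '[[[0,0,0.05,0,0,0.4],[0,0,0.05,0,0,0.8],[0,0,0.05,0,0,1.2],[0,0,0.05,0,0,1.6],[0,0,0.05,0,0,1.6]]]' | grep -E "pos|force|width"
python3 -c "from h import *;st()"
```

```text
tool_pos: [0.5677, -0.0515, 0.0925]
ft_force: [-3.7, -1.7, 9.6]
width: 0.0482
t 13.3 pos [ 0.5677 -0.0515  0.0925] F [ 0.5754  4.0528 -9.5812] M [-0.9341 -0.1315 -0.0389] yaw -72.9803955778577 w 0.0481799266393933 j7 -1.3554556284071115
```

```bash
python3 -m inch '[[[0,0.05,0.05,0,0,0.4],[0,0.05,0.06,0,0,0.8],[0,0.05,0.06,0,0,1.2],[0,0.05,0.06,0,0,1.6],[0,0.05,0.06,0,0,1.6]]]' | grep -E "pos|force|width"
python3 -c "from h import *;st()"
```

```text
tool_pos: [0.5669, -0.0517, 0.0922]
ft_force: [-2.7, -0.2, 7.8]
width: 0.0484
t 13.8 pos [ 0.5669 -0.0517  0.0922] F [-0.1186  2.6339 -7.7898] M [-0.4742 -0.3717  0.0383] yaw -82.61633485208174 w 0.04842306069274967 j7 -1.5054801784584149
```

```bash
python3 -m inch '[[[0,0.03,0.05,0,0,0.4],[0,0.03,0.07,0,0,0.8],[0,0.03,0.07,0,0,1.2],[0,0.03,0.07,0,0,1.6],[0,0.03,0.07,0,0,1.6]]]' | grep -E "pos|force|width"
python3 -c "from h import *;st()"
python3 -m inch '[[[0,0.03,0.05,0,0,0.4],[0,0.03,0.07,0,0,0.8],[0,0.03,0.07,0,0,1.2],[0,0.03,0.07,0,0,1.2]]]' | grep -E "pos|force|width"
python3 -c "from h import *;st()"
```

```text
tool_pos: [0.5653, -0.0508, 0.0895]
ft_force: [-0.6, 2.2, -3.0]
width: 0.0481
t 14.3 pos [ 0.5653 -0.0508  0.0895] F [-2.1379  0.731   2.9932] M [-0.1538 -0.493   0.0115] yaw -92.17908656224849 w 0.04806654446179364 j7 -1.6555110462088078
tool_pos: [0.5649, -0.0492, 0.0872]
ft_force: [0.8, 2.9, -2.7]
width: 0.0483
t 14.7 pos [ 0.5649 -0.0492  0.0872] F [-3.0135 -0.3563  2.7384] M [ 0.2011 -0.8764 -0.2452] yaw -99.21183327770966 w 0.04833035206488024 j7 -1.766807084501698
```

The cap dropped at a turn of about 49° (0.86 rad): z is down and the pins no longer carry the load. I'll back the twist off slightly and push down.

```bash
python3 -m inch '[[[-0.04,0,0.05,0,0,-0.4],[-0.04,0,0.1,0,0,-0.5],[-0.04,0,0.16,0,0,-0.5],[-0.04,0,0.2,0,0,-0.5]]]' - 80 | grep -E "pos|force|width"
python3 -c "from h import *;st()"
```

```text
tool_pos: [0.5656, -0.0485, 0.082]
ft_force: [-0.8, -0.3, 7.3]
width: 0.0475
t 15.1 pos [ 0.5656 -0.0485  0.082 ] F [ 0.3628  0.7488 -7.3112] M [-0.3463 -0.0449 -0.0158] yaw -96.25105655568797 w 0.047494073546714456 j7 -1.7237361232081319
```

```bash
python3 -m inch '[[[0,0,0.05,0,0,0],[0,0,0.1,0,0,0],[0,0,0.15,0,0,0],[0,0,0.15,0,0,0]]]' | grep -E "pos|force|width"
python3 -m inch '[[[0,0,0.08,0,0,0],[0,0,0.12,0,0,0],[0,0,0.16,0,0,0],[0,0,0.16,0,0,0]]]' | grep -E "pos|force|width"
python3 -c "from h import *;st()"
```

```text
tool_pos: [0.5657, -0.0485, 0.081]
ft_force: [-8.7, 1.3, 24.9]
width: 0.0478
tool_pos: [0.5658, -0.0486, 0.081]
ft_force: [-11.4, 2.4, 34.0]
width: 0.048
t 15.9 pos [ 0.5658 -0.0486  0.081 ] F [ -1.1334  11.461  -34.0779] M [-2.6109 -0.1521 -0.0462] yaw -96.3240258203923 w 0.047955743072791976 j7 -1.7254331374812941
```

It is hard against the stop: force rose from 25 to 34 N with no further travel. I'll ease to a moderate hold, relieve the side load and check visually.

```bash
python3 -m inch '[[[0,0.04,0.11,0,0,0],[0,0.04,0.11,0,0,0],[0,0.04,0.11,0,0,0],[0,0.04,0.11,0,0,0],[0,0.04,0.11,0,0,0]]]' | grep -E "pos|force|width"
python3 - <<'E'
from h import *
st()
im=eyes.camera("top");s=eyes.camera("side");cv2.imwrite("pics/side7.png",s[:,:,::-1])
cv2.imwrite("pics/c7.png",np.hstack([cv2.resize(s[190:320,265:395],(400,400)),cv2.resize(s[210:400,220:410],(400,400))])[:,:,::-1])
for z in(.098,.086): print(z,proj("side",[.566,-.05,z]))
E
```

```text
tool_pos: [0.5657, -0.0486, 0.081]
ft_force: [-6.5, 1.8, 21.3]
width: 0.0477
t 16.4 pos [ 0.5657 -0.0486  0.081 ] F [ -1.0235   6.5097 -21.3651] M [-1.4098 -0.2153 -0.082 ] yaw -96.34274357529178 w 0.047708043080599394 j7 -1.7260570233356676
0.098 [331.8903 242.3833]
0.086 [331.9842 247.4859]
```

View pics/c7.png

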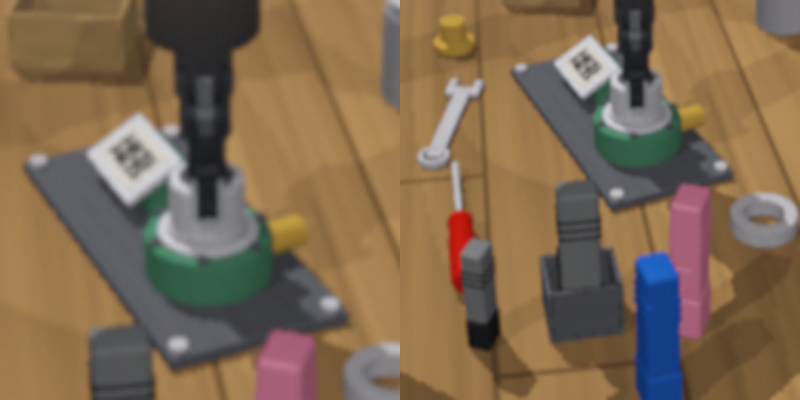

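The view shows the cap sunk into the bowl with the fingers on it and the fingertips clear of the flange. The scanner is upright in its pocket and nothing else has been disturbed. Hand in.

```bash
python3 -c "
from h import *
st();print(ticket.sign_off())"
```

```text
t 16.5 pos [ 0.5656 -0.0486  0.081 ] F [ -0.5663   6.0664 -21.9398] M [-1.3916 -0.185  -0.0968] yaw -96.33952262901222 w 0.04763485557748457 j7 -1.7260352114843782
the job is handed in; nothing more can be done
None
```

The job is handed in at about 16.5 s on the robot's clock, with every step done in the order asked; sign-off gave no verdict.

- **Scan:** I aimed the large grey scanner at the label from about 80 mm. The computed aim was within about 1 mm and 0.2° of square, and the pose did not move for more than a second. The camera view, taken just before a last correction of under 3 mm, agreed to within a few mm.
- **Return:** The scanner touched down in its pocket at about 8 N and was released. It stands upright there in the later pictures.
- **Cap:** I turned it clockwise and it dropped after about 49° (0.86 rad). I then pushed it until it stopped: force rose from 25 to 34 N with no further travel. It is held there with about 22 N down and an 80 N grip.

**Checks that did not match exactly:**
- **Cap travel:** The measured travel was 11.5 mm against the nominal 12 mm. I put this down to the arm and pads flexing.
- **Finger opening on the cap:** It read about 48 mm for the 51 mm cap.
- **Side load:** About 6 N sideways remains on the cap while it is held down.
- **Head position before the return:** The side view put the scanner's head about 11 mm off in y from the tool pose. I used the original grasp position instead, and it went in without trouble.

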